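# Snap the lamp base's stud cover shut and keep it pressed

### The arm

A 6-joint arm with a two-finger parallel gripper is mounted at the origin on the work surface. World frame = base frame: x ahead of the robot, y to its left, z up, the work surface at z = 0. Lengths are in m, angles in degrees, forces in N, time in s.
With the tool pointing down it reaches from about 0.25 to 0.725 m from the base axis. Payload 9.7 kg.
Tool frame: the origin (TCP) lies midway between the tips of the shut fingers; the grasp point (between the pads) lies 19 mm behind it; z points along the fingers, y is the line along which they close (so a half turn about z gives the same grasp; the last joint's range is limited). The gripper opens to 85 mm and grips with 20 to 120 N. Pads are 22 mm wide; open, the fingers measure 114 mm over their backs; the gripper's body (76 mm by 85 mm) begins 54 mm behind the grasp point. The pads swing forward as they close: fully open they stand 13 mm farther back than shut.
Start: joints at [68.01, 4.979, 10.078, 95.1, 0, 90], TCP at [0.206, 0.51, 0.231] pointing down, gripper open.
Joint ranges: [-179.16, 179.16], [-48.56, 103.87], [-65.8, 70.77], [-126.05, 130.52], [-82.76, 87.17], [-180, 180]. Speed limits (degrees/s): [127.2, 127.2, 147.25, 180, 180, 180].

### API

Orientations are given as [roll, pitch, yaw] about the fixed x, y, z axes, in that order (R = Rz(yaw) Ry(pitch) Rx(roll)).
In Python, from workcell import bot gives the robot as it stands.
- The arm moves only by the shell command python3 -m crank 'ROWS' [FORCE]. ROWS is JSON, a list of rows, each an object with "gripper": the finger opening in mm, from 0 to 85.4; "travel": the shift along the tool's x, y, z in mm, a list of three; "twist": the turn, a rotation vector about the tool's x, y, z in rad, a list of three. In form: [{"gripper": gripper, "travel": [tx, ty, tz], "twist": [rx, ry, rz]}, ...]. A call has 1 to 12 rows; each row shifts and turns the commanded pose from where the row before left it, along the tool's axes as they then stand; what a row does not reach is not made up. A row lasts 1/8 s, in which the tool goes at most 62.5 mm and 10.7 degrees, less where a joint would pass 70% of its speed; a pose out of reach is approached as far as the arm can. A call is refused whole if a number of a shift passes 62.5 or a number of a turn 0.188, either way. A call with a gripper value outside its range is refused whole. The fingers move at their own pace and stop on an object; FORCE is the grip in N (left out, the last holds). Time passes only in rows, so rows that do not move let the fingers close. It gives the time, the measured TCP pose, the force, the opening and the grip force at its end, in the units of the state.
- bot.get_obs(): the state, without advancing time (a new reading comes with each control period).
- bot.camera(name): name is "scene" or "top"; returns the picture (480x640x3 uint8, red, green, blue); there is no depth.
- bot.calibration(name): a dict with "vfov" (degrees; the focal length in pixels is half the picture's height over the tangent of half this angle, whatever the lens; pixels are square), "cx", "cy" (the principal point, pixels), "camera_from_world" (4x4, takes a point from world to camera coordinates). Camera axes: x right, y down, z forward; pixel columns grow to the right and rows downward; lengths in m; the calibration is good to about 2 mm. A picture is of the moment at which its call begins. calibration takes no time and is no camera call.
- bot.job_done(): hands the job in; it is judged then, once.
The state is a dict: "time": time; "q": joint angles; "qd": joint speeds; "joint_efforts": joint torques, N m; "ee_pos": TCP position; "tcp_rot": TCP orientation; "wrist_force": force on the tool from outside, world axes, zero at the start; "torque": the same for the moment, N m; "opening": finger opening in m; "grasp_force": force on a finger pad.
Only numpy, scipy, OpenCV 4.12 (cv2) and the standard library are available. Lean on these libraries where they do the work, as an engineer would, in place of code of your own. Each camera call takes 0.05 s, during which the arm holds its last target. There are 200 camera calls.

### The job

The lamp arm is off for the day, so protect the bare stud on the lamp base: turn the orange hinged cover over from where it lies open, socket side up, and press it down onto the stud with the fingertips until it clicks. Do not let go after the click: finish while still holding the cover down on its rubber seal with a firm push that keeps the seal squeezed, and leave the other things on the table where they are.

Things in the scene. Friction and masses are not known exactly. Their poses are not given: they have to be found in the camera images.
- lamp_base: Aluminium lamp base, a slab 120 x 100 x 24 mm (x, y, z), fixed to the table. Origin at the centre of its underside, z up. On its top, on the line y = 0, stand the cover's hinge (at x = -45 mm) and the steel stud (at x = +8 mm). Open, the cover reaches out over the table beyond the base's -x edge, with free space below.
- hinge_axis (a point): Point on the cover's hinge axis, mid-width, 44.5 mm above the table; the axis runs along the y axis of the lamp base. Its axes are those of the lamp base.
- stud_top (a point): Centre of the top of the stud, a steel post 16 mm across and 16 mm tall, 40 mm above the table, 53 mm from the hinge axis towards the base's +x. Two sprung catch balls stand out of its sides along the base's y; a black rubber seal ring surrounds its foot.
- cover (a joint): Hinge angle of the orange cover, rad: 0 = pressed level over the stud; grows as it opens; 2.95 at most (lying back). Stays where left (hinge friction 0.02 N m). Swung shut unpressed it stops on the catch balls at about 0.22; 12 to 20 N over the stud clicks it past them and the force drops; then the seal holds it at about 0.07, yielding under a push: 0.045 at about 6 N, 0.02 at 10 N. Final push wanted: 10 to 20 N.
- cover_grip (a point): Centre (mid-thickness) of the cover's thick free end, 72 mm from the hinge axis. Cover: orange leaf, 40 g, 85 mm long from the axis, 36 mm wide along it, 6 mm thick (9 mm over the last 26 mm); side edges bare, so it can be pinched across its width. Axes: x hinge to free end, y along hinge, z out of the outer face. A black socket ring 28 mm across, 17 mm deep stands on the inner face.
- cover_press (a point): Centre of the red disc on the cover's outer face, 53 mm from the hinge axis and 3 mm off the leaf's mid-plane: the place to press, right over the stud once the cover is turned over; about 47.5 mm above the table when fully shut. Axes as cover_grip.
- mug: Bystander: beige ceramic mug, 80 mm across, 92 mm tall; origin at centre of its underside.
- clip_holder: Bystander: steel paper clip holder, 68 mm across, 62 mm tall; origin at centre of its underside.
- bookend: Bystander: red L-shaped bookend, 100 x 90 mm foot, 130 mm tall upright at its +x edge; origin at the centre of the underside.
- pen_tray: Bystander: black pen tray, 85 x 200 x 28 mm; origin at centre of its underside.
- lamp_arm: Bystander: the removed aluminium lamp arm lying along its x, 394 mm long, 50 mm wide, 28 mm high; origin on the table below its middle.
- stapler: Bystander: blue and black stapler, 130 x 34 mm, 50 mm tall, along its x; origin at centre of its underside.
There are look-alikes about, which are no part of the job. Of the things like the lamp_base, leave any that is brown; of the rest the larger one is meant.

How it is judged:
By the outcome, as a careful person would: the job done as asked, in the order asked, and still so for the second after the job is handed in, while the arm keeps its last pose, push and grip.
It also fails if it takes over 58 s, if anything falls off the work surface, if the arm or the gripper's body presses on something with over 40 N, if the wrist force passes 120 N, or if a joint passes its speed limit or range.

## Working session

There is one attempt and no reset: what is moved stays moved. The work goes in short steps, Python scripts to look and compute and a shell command to move; the robot and the scene stay as the last step left them, time stands still between calls to the robot, and variables do not carry over. Pictures are saved under pics/ and viewed, at most 10 in all, crops included, and the job is handed in when it is done.

```bash
mkdir -p pics
python3 - <<'E'
from workcell import bot
import cv2
for n in("scene","top"):
    cv2.imwrite(f"pics/{n}0.png",bot.camera(n)[:,:,::-1]); c=bot.calibration(n); print(n,c)
print(bot.get_obs())
E
```

```text
scene {'vfov': 55.62980194556985, 'cx': 320.15847956381947, 'cy': 240.42629704566286, 'camera_from_world': array([[-0.86860871,  0.49519206, -0.01742788,  0.55656618],
       [ 0.40294199,  0.68545038, -0.60646148, -0.17158528],
       [-0.28836896, -0.53380015, -0.79492184,  1.38138944],
       [ 0.        ,  0.        ,  0.        ,  1.        ]])}
top {'vfov': 51.5879527033385, 'cx': 320.3165958993583, 'cy': 236.13335204447716, 'camera_from_world': array([[ 0.0067732 , -0.9999577 , -0.00622241, -0.05649598],
       [-0.99683023, -0.00625848, -0.07931162,  0.61107293],
       [ 0.07926932,  0.00673988, -0.99683045,  1.45489847],
       [ 0.        ,  0.        ,  0.        ,  1.        ]])}
{'time': 0.1, 'q': array([ 6.80094299e+01,  5.00800154e+00,  1.00378051e+01,  9.50980550e+01,
       -4.05146894e-03,  8.99999657e+01]), 'qd': array([-0.06733791, -0.02012939,  0.09910022,  0.0104361 , -0.03975794,
       -0.05368737]), 'joint_efforts': array([ 1.49423609e-03, -5.21562302e+01,  4.65652692e+01,  1.59941695e-02,
        1.04783469e-04, -4.45910530e-05]), 'ee_pos': array([0.20589288, 0.50979052, 0.2306428 ]), 'tcp_rot': array([-1.79931749e+02,  4.05142518e-03,  1.58009469e+02]), 'wrist_force': array([0.16860895, 0.38288321, 0.39984666]), 'torque': array([-0.04563301,  0.01284802, -0.03439703]), 'grasp_force': 0.0, 'opening': 0.08559965169536343}
```

View pics/scene0.png

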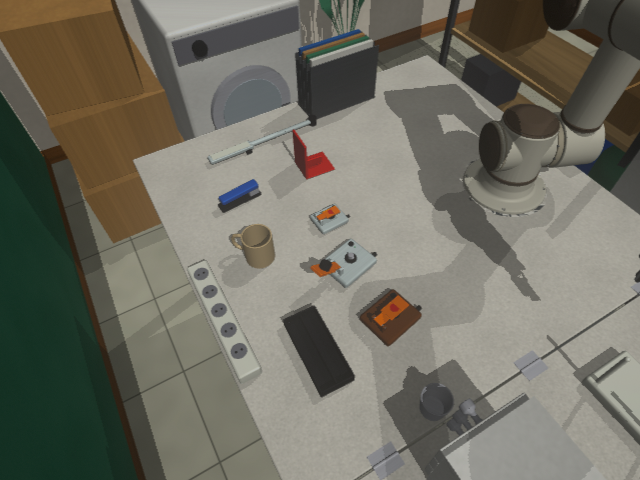

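View pics/top0.png

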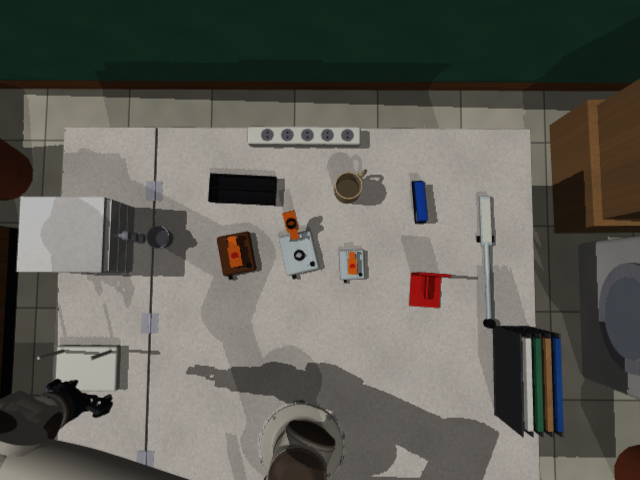

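The target is the larger grey base at top (298,255), scene (348,262). Its open cover is at top (291,222), scene (324,268). The brown base at top (237,253) and the small grey one at top (351,264) are look-alikes. Next I'll zoom in.

```bash
cat > h.py <<'E'
from workcell import bot
import cv2, numpy as np
C={n:bot.calibration(n) for n in("scene","top")}
def ray(n,u,v):
    c=C[n];f=240/np.tan(np.radians(c["vfov"]/2));M=c["camera_from_world"];R=M[:3,:3]
    d=R.T@np.array([(u-c["cx"])/f,(v-c["cy"])/f,1]);return -R.T@M[:3,3],d
def onz(n,u,v,z):
    o,d=ray(n,u,v);return o+d*(z-o[2])/d[2]
def proj(n,p):
    c=C[n];f=240/np.tan(np.radians(c["vfov"]/2));q=c["camera_from_world"]@np.r_[p,1]
    return np.array([c["cx"]+f*q[0]/q[2],c["cy"]+f*q[1]/q[2]])
def tri(a,b):
    o1,d1=ray("scene",*a);o2,d2=ray("top",*b)
    t=np.linalg.lstsq(np.c_[d1,-d2],o2-o1,rcond=None)[0];p,q=o1+t[0]*d1,o2+t[1]*d2
    return (p+q)/2,np.linalg.norm(p-q)
E
python3 - <<'E'
import cv2,numpy as np
s=cv2.imread("pics/scene0.png")[220:300,295:395];t=cv2.imread("pics/top0.png")[200:290,260:340]
s=cv2.resize(s,None,fx=4,fy=4,interpolation=cv2.INTER_CUBIC);t=cv2.resize(t,None,fx=4.9,fy=4.9,interpolation=cv2.INTER_CUBIC)
o=np.zeros((441,800,3),np.uint8);o[:320,:400]=s;o[:441,400:792]=t;cv2.imwrite("pics/z.png",o)
from h import *
im=cv2.imread("pics/top0.png");h=cv2.cvtColor(im,cv2.COLOR_BGR2HSV)
m=((h[...,1]<60)&(h[...,2]>185)).astype(np.uint8)
m[:, :270]=0;m[:,330:]=0;m[:225]=0;m[285:]=0
m=((h[...,0]>90)&(h[...,0]<125)&(h[...,2]>150)&(m>=0)).astype(np.uint8);m[:, :272]=0;m[:,328:]=0;m[:225]=0;m[285:]=0
n,l,st,c=cv2.connectedComponentsWithStats(m);k=1+st[1:,4].argmax();print(st[k],c[k])
r=cv2.minAreaRect(cv2.findContours((l==k).astype(np.uint8),0,2)[0][0]);print(r)
b=np.array([onz("top",*p,.024) for p in cv2.boxPoints(r)]);print(b.round(4),np.linalg.norm(np.diff(b,axis=0),axis=1),b.mean(0))
print(im[250,290],im[262,315],im[275,330])
E
```

```text
[281 237  35  36 368] [296.00815217 254.04619565]
((297.8470764160156, 252.811767578125), (35.576595306396484, 30.58719825744629), 77.47119140625)
[[ 0.6028  0.0703  0.024 ]
 [ 0.6232 -0.0184  0.024 ]
 [ 0.52   -0.0422  0.024 ]
 [ 0.4998  0.0461  0.024 ]] [0.09109589 0.10588502 0.09058309] [0.56145317 0.01394054 0.024     ]
[161 160 152] [156 155 147] [147 154 159]
```

View pics/z.png

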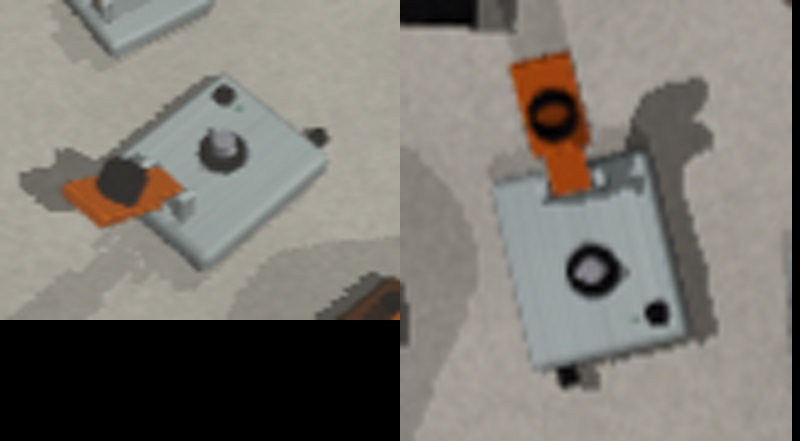

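The zoom shows top-view base corners near (279,237), (310,231), (319,268) and (289,275). The stud is at top (299.2,255.1), scene (350.8,254.5). The cover points up the image (world +x) with its tip at top (288.6,212), and its black socket faces up.

Run:
```python
from h import *
T=lambda x,y:(260+(x-400)/4.9-.4,200+y/4.9-.4); S=lambda x,y:(295+x/4-.4,220+y/4-.4)
b=np.array([onz("top",*T(*p),.024) for p in((493,183),(645,152),(687,332),(540,368))])
print(b.round(4),b.mean(0).round(4),[np.linalg.norm(b[i]-b[i-1]).round(4) for i in range(4)])
d=(b[2]+b[3]-b[0]-b[1]);print("base +x yaw",np.degrees(np.arctan2(d[1],d[0])), "from y", np.degrees(np.arctan2(*(b[1]+b[2]-b[0]-b[3])[[1,0]])))
print("stud",tri(S(223,136),T(592,268)),onz("top",*T(592,268),.04),onz("scene",*S(223,136),.04))
print("seal", onz("top",*T(593,271),.026))
b2=[onz("scene",*S(*p),.024) for p in((228,75),(327,160),(203,266))];print(np.round(b2,4))
for a,bb in(((62,188),(512,65)),((105,226),(570,52)) ,((62,188),(570,52)),((105,226),(512,65))): print(tri(S(*a),T(*bb)))
im=cv2.imread("pics/top0.png");h=cv2.cvtColor(im,cv2.COLOR_BGR2HSV)
m=((h[...,0]<20)&(h[...,1]>150)).astype(np.uint8);m[:, :275]=0;m[:,325:]=0;m[:200]=0;m[260:]=0
ys,xs=np.nonzero(m)
v=[onz("top",x,y,.052)for x,y in zip(xs,ys)];v=np.array(v)[:,:2];_,_,w=np.linalg.svd(v-v.mean(0));print("cover axis",np.degrees(np.arctan2(w[0,1],w[0,0])),v.mean(0))
```

```text
[[ 0.6082  0.0718  0.024 ]
 [ 0.6277 -0.0204  0.024 ]
 [ 0.5186 -0.0468  0.024 ]
 [ 0.4963  0.0419  0.024 ]] [0.5627 0.0116 0.024 ] [np.float64(0.1159), np.float64(0.0943), np.float64(0.1123), np.float64(0.0915)]
base +x yaw -165.72398358190316 from y -76.99119508112364
stud (array([0.55589058, 0.01039956, 0.04174969]), np.float64(0.0006655628652074107)) [0.55623679 0.0102948  0.04      ] [0.5549007  0.00955833 0.04      ]
seal [0.5550199  0.01036928 0.026     ]
[[ 0.5184 -0.0414  0.024 ]
 [ 0.4999  0.0509  0.024 ]
 [ 0.6124  0.079   0.024 ]]
(array([0.67871336, 0.04711842, 0.11916756]), np.float64(0.02372840582975332))
(array([0.67242676, 0.03205277, 0.05714669]), np.float64(0.02884995920916859))
(array([0.67992161, 0.0221021 , 0.08923023]), np.float64(0.0005031002293544403))
(array([0.67129258, 0.05679999, 0.0867368 ]), np.float64(0.0031374502875677153))
cover axis -164.5130407349795 [0.64409518 0.03328861]
```

```bash
python3 -m crank '[{"gripper":85,"travel":[-50,-22,0],"twist":[0,0,0]},{"gripper":85,"travel":[-50,-22,0],"twist":[0,0,0]},{"gripper":85,"travel":[-50,-22,0],"twist":[0,0,0]},{"gripper":85,"travel":[-50,-22,0],"twist":[0,0,0]},{"gripper":85,"travel":[-50,-22,0],"twist":[0,0,0]},{"gripper":85,"travel":[-50,-22,0],"twist":[0,0,0]},{"gripper":85,"travel":[-50,-22,0],"twist":[0,0,0]},{"gripper":85,"travel":[-50,-22,0],"twist":[0,0,0]},{"gripper":85,"travel":[-50,-22,0],"twist":[0,0,0]},{"gripper":85,"travel":[-50,-22,0],"twist":[0,0,0]},{"gripper":85,"travel":[-50,-22,0],"twist":[0,0,0]},{"gripper":85,"travel":[-50,-22,0],"twist":[0,0,0]}]' 30
python3 -m crank '[{"gripper":85,"travel":[0,0,0],"twist":[0,0,-0.157]},{"gripper":85,"travel":[0,0,0],"twist":[0,0,-0.157]},{"gripper":85,"travel":[0,0,0],"twist":[0,0,-0.157]},{"gripper":85,"travel":[0,0,0],"twist":[0,0,-0.157]},{"gripper":85,"travel":[0,0,0],"twist":[0,0,0]},{"gripper":85,"travel":[0,0,0],"twist":[0,0,0]}]'
cat > st.py <<'E'
from h import *
o=bot.get_obs();H=np.array([.607,.0228,.0445]);a=np.radians(-166.2);e=np.array([np.cos(a),np.sin(a),0]);y=np.array([-e[1],e[0],0])
d=(o["ee_pos"]-H)*1000
print("t%.2f"%o["time"],"q",o["q"].round(1),"pos",o["ee_pos"].round(4),"rpy",o["tcp_rot"].round(1),"F",o["wrist_force"].round(1),"M",o["torque"].round(2),"open %.1f grip %.1f"%(o["opening"]*1000,o["grasp_force"]),"hinge-frame x,y,z mm",(d@e).round(1),(d@y).round(1),d[2].round(1))
E
python3 st.py
```

```text
time: 1.6
ee_pos: [0.6644, 0.039, 0.2308]
tcp_rot: [-180.0, -0.0, 158.0]
wrist_force: [1.8, 0.4, 0.8]
opening: 0.0848
grasp_force: 0.0
time: 2.35
ee_pos: [0.6634, 0.0405, 0.231]
tcp_rot: [180.0, -0.0, -166.2]
wrist_force: [-0.7, -0.6, -0.1]
opening: 0.0851
grasp_force: 0.0
t2.35 q [  3.5  21.9  30.2  98.3  -0.  -10.3] pos [0.6634 0.0405 0.231 ] rpy [ 180.    -0.  -166.2] F [-0.7 -0.6 -0.1] M [ 0.03 -0.01  0.01] open 85.1 grip 0.0 hinge-frame x,y,z mm -59.0 -3.8 186.5
```

```bash
python3 -m crank '[{"gripper":85,"travel":[-2.5,-3.8,40],"twist":[0,0,0]},{"gripper":85,"travel":[0,0,40],"twist":[0,0,0]},{"gripper":70,"travel":[0,0,35],"twist":[0,0,0]},{"gripper":70,"travel":[0,0,30],"twist":[0,0,0]},{"gripper":70,"travel":[0,0,15],"twist":[0,0,0]},{"gripper":70,"travel":[0,0,8],"twist":[0,0,0]},{"gripper":70,"travel":[0,0,0],"twist":[0,0,0]},{"gripper":70,"travel":[0,0,0],"twist":[0,0,0]}]'
python3 st.py
python3 - <<'E'
from workcell import bot
import cv2
s=bot.camera("scene")[190:300,260:400,::-1];cv2.imwrite("pics/s1.png",cv2.resize(s,None,fx=5,fy=5,interpolation=cv2.INTER_CUBIC))
E
```

```text
time: 3.35
ee_pos: [0.6674, 0.0375, 0.0646]
tcp_rot: [-180.0, 0.1, -166.0]
wrist_force: [0.6, -0.9, 0.7]
opening: 0.0701
grasp_force: 0.0
t3.35 q [  3.2  21.1  10.6  79.5  -0.  -10.8] pos [0.6674 0.0375 0.0646] rpy [-1.80e+02  1.00e-01 -1.66e+02] F [ 0.6 -0.9  0.7] M [ 0.01  0.04 -0.02] open 70.1 grip 0.0 hinge-frame x,y,z mm -62.2 0.2 20.1
```

View pics/s1.png

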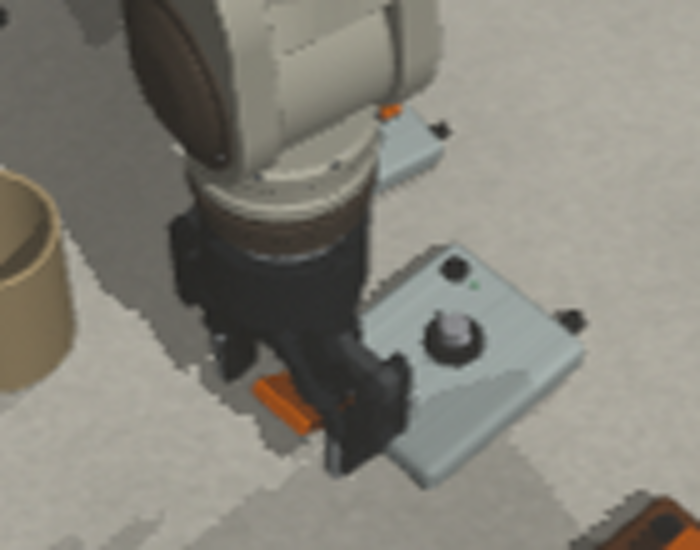

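The leaf tip (orange edge at crop (280,410)) sticks out between the fingers, so they straddle it. I'll go a little lower and pinch.

```bash
python3 -m crank '[{"gripper":70,"travel":[-1,0,8],"twist":[0,0,0]},{"gripper":30,"travel":[0,0,0],"twist":[0,0,0]},{"gripper":30,"travel":[0,0,0],"twist":[0,0,0]},{"gripper":30,"travel":[0,0,0],"twist":[0,0,0]},{"gripper":30,"travel":[0,0,0],"twist":[0,0,0]},{"gripper":30,"travel":[0,0,0],"twist":[0,0,0]},{"gripper":30,"travel":[0,0,0],"twist":[0,0,0]}]' 25
python3 st.py
python3 - <<'E'
from workcell import bot
import cv2
s=bot.camera("scene")[190:300,260:400,::-1];cv2.imwrite("pics/s2.png",cv2.resize(s,None,fx=5,fy=5,interpolation=cv2.INTER_CUBIC))
E
```

```text
time: 4.28
ee_pos: [0.6676, 0.0381, 0.0553]
tcp_rot: [180.0, -0.0, -166.0]
wrist_force: [-1.3, 5.1, -0.5]
opening: 0.0354
grasp_force: 26.0
t4.28 q [  3.3  21.4  10.   78.7   0.  -10.8] pos [0.6676 0.0381 0.0553] rpy [ 180.   -0. -166.] F [-1.3  5.1 -0.5] M [ 0.94  0.22 -0.08] open 35.4 grip 26.0 hinge-frame x,y,z mm -62.5 -0.4 10.8
```

View pics/s2.png

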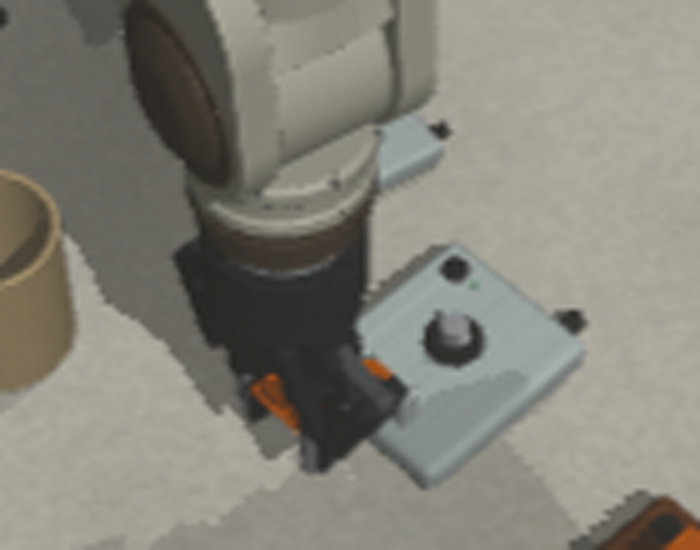

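```bash
python3 -m crank '[{"gripper":30,"travel":[6.9,0.5,-10.3],"twist":[0,0,0]},{"gripper":30,"travel":[8.5,0,-9],"twist":[0,0,0]},{"gripper":30,"travel":[10,0,-7.4],"twist":[0,0,0]},{"gripper":30,"travel":[0,0,0],"twist":[0,0,0]}]' 25
python3 st.py
```

```text
time: 4.82
ee_pos: [0.6418, 0.0319, 0.0827]
tcp_rot: [180.0, -0.0, -166.0]
wrist_force: [-3.0, 4.6, -1.3]
opening: 0.0354
grasp_force: 29.1
t4.83 q [  2.8  17.3   7.9  80.6   0.  -11.1] pos [0.6418 0.0319 0.0827] rpy [ 180.   -0. -166.] F [-3.   4.6 -1.3] M [ 0.96  0.73 -0.08] open 35.4 grip 29.1 hinge-frame x,y,z mm -36.0 -0.6 38.2
```

```bash
python3 -m crank '[{"gripper":30,"travel":[11.1,0.5,-5.5],"twist":[0,0,0]},{"gripper":30,"travel":[11.9,0,-3.6],"twist":[0,0,0]},{"gripper":30,"travel":[12.3,0,-1.4],"twist":[0,0,0]},{"gripper":30,"travel":[12.4,0,0.8],"twist":[0,0,0]},{"gripper":30,"travel":[0,0,0],"twist":[0,0,0]}]' 25
python3 st.py
```

```text
time: 5.45
ee_pos: [0.5957, 0.0207, 0.0928]
tcp_rot: [-180.0, 0.0, -166.0]
wrist_force: [-3.1, 3.5, 3.8]
opening: 0.0356
grasp_force: 28.0
t5.45 q [  2.   10.7   1.2  80.4   0.  -12. ] pos [0.5957 0.0207 0.0928] rpy [-180.    0. -166.] F [-3.1  3.5  3.8] M [0.78 0.7  0.05] open 35.6 grip 28.0 hinge-frame x,y,z mm 11.5 -0.7 48.3
```

```bash
python3 -m crank '[{"gripper":30,"travel":[12.1,0.5,2.9],"twist":[0,0,0]},{"gripper":30,"travel":[11.4,0,4.9],"twist":[0,0,0]},{"gripper":30,"travel":[10.3,0,6.9],"twist":[0,0,0]},{"gripper":30,"travel":[9,0,8.5],"twist":[0,0,0]},{"gripper":30,"travel":[7.4,0,10],"twist":[0,0,0]},{"gripper":30,"travel":[0,0,0],"twist":[0,0,0]}]' 25
python3 st.py
python3 - <<'E'
from workcell import bot
import cv2
s=bot.camera("scene")[190:300,260:400,::-1];cv2.imwrite("pics/s3.png",cv2.resize(s,None,fx=5,fy=5,interpolation=cv2.INTER_CUBIC))
E
```

```text
time: 6.2
ee_pos: [0.547, 0.0089, 0.0584]
tcp_rot: [-180.0, -0.0, -166.0]
wrist_force: [-1.8, 2.1, 1.9]
opening: 0.0353
grasp_force: 29.2
t6.20 q [  1.    4.8  -9.2  76.   -0.  -13. ] pos [0.547  0.0089 0.0584] rpy [-180.   -0. -166.] F [-1.8  2.1  1.9] M [ 0.33  0.34 -0.  ] open 35.3 grip 29.2 hinge-frame x,y,z mm 61.5 -0.8 13.9
```

View pics/s3.png

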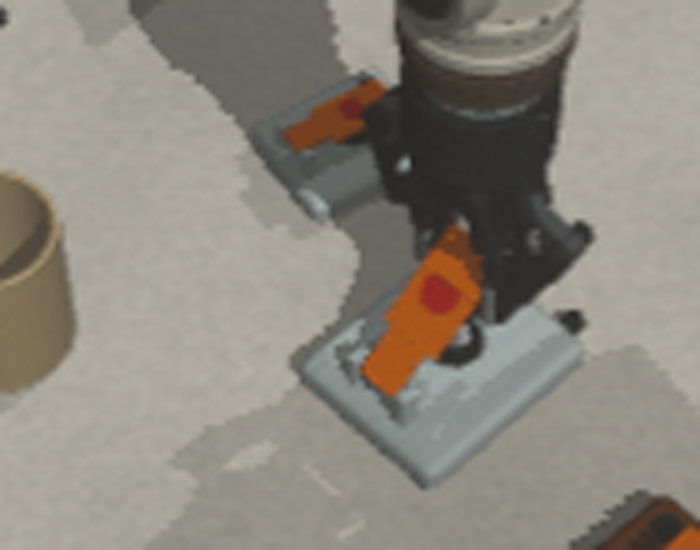

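The cover is past vertical and leaning over the stud, with the red disc at crop (438,294). I'll swing it nearly shut, release, rise and close the fingers.

```bash
python3 -m crank '[{"gripper":30,"travel":[5.5,0,11],"twist":[0,0,0]},{"gripper":30,"travel":[0,0,0],"twist":[0,0,0]},{"gripper":65,"travel":[0,0,0],"twist":[0,0,0]},{"gripper":65,"travel":[0,0,0],"twist":[0,0,0]},{"gripper":65,"travel":[0,0,-15],"twist":[0,0,0]},{"gripper":65,"travel":[0,0,-35],"twist":[0,0,0]},{"gripper":65,"travel":[0,0,-20],"twist":[0,0,0]},{"gripper":0,"travel":[-7,0,0],"twist":[0,0,0]},{"gripper":0,"travel":[-7,-0.5,0],"twist":[0,0,0]},{"gripper":0,"travel":[0,0,0],"twist":[0,0,0]},{"gripper":0,"travel":[0,0,0],"twist":[0,0,0]},{"gripper":0,"travel":[0,0,0],"twist":[0,0,0]}]' 40
python3 st.py
python3 - <<'E'
from workcell import bot
import cv2
s=bot.camera("scene")[190:300,260:400,::-1];cv2.imwrite("pics/s4.png",cv2.resize(s,None,fx=5,fy=5,interpolation=cv2.INTER_CUBIC))
E
```

```text
time: 7.75
ee_pos: [0.5558, 0.0109, 0.1171]
tcp_rot: [180.0, -0.0, -166.0]
wrist_force: [-0.9, 0.8, -0.5]
opening: 0.0001
grasp_force: 0.0
t7.75 q [  1.1   5.1  -2.4  82.5   0.  -12.9] pos [0.5558 0.0109 0.1171] rpy [ 180.   -0. -166.] F [-0.9  0.8 -0.5] M [ 0.04  0.09 -0.02] open 0.1 grip 0.0 hinge-frame x,y,z mm 52.6 -0.6 72.6
```

View pics/s4.png

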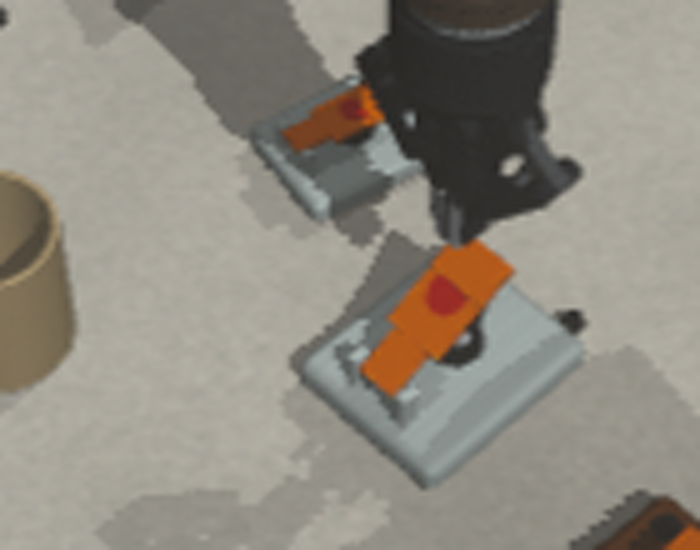

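```bash
python3 -m crank '[{"gripper":0,"travel":[0,-0.5,20],"twist":[0,0,0]},{"gripper":0,"travel":[0,0,20],"twist":[0,0,0]},{"gripper":0,"travel":[0,0,6],"twist":[0,0,0]},{"gripper":0,"travel":[0,0,4],"twist":[0,0,0]},{"gripper":0,"travel":[0,0,4],"twist":[0,0,0]},{"gripper":0,"travel":[0,0,2],"twist":[0,0,0]},{"gripper":0,"travel":[0,0,0],"twist":[0,0,0]}]'
python3 st.py
```

```text
time: 8.68
ee_pos: [0.5564, 0.0104, 0.0623]
tcp_rot: [-180.0, 0.0, -166.0]
wrist_force: [-1.7, -0.1, 3.5]
opening: 0.0001
grasp_force: 1.6
t8.68 q [  1.1   5.9  -7.6  76.4  -0.  -12.9] pos [0.5564 0.0104 0.0623] rpy [-180.    0. -166.] F [-1.7 -0.1  3.5] M [-0.09  0.37  0.03] open 0.1 grip 1.6 hinge-frame x,y,z mm 52.1 -0.0 17.8
```

```bash
python3 -m crank '[{"gripper":0,"travel":[0,0,1],"twist":[0,0,0]},{"gripper":0,"travel":[0,0,0],"twist":[0,0,0]}]'; python3 -m crank '[{"gripper":0,"travel":[0,0,1],"twist":[0,0,0]},{"gripper":0,"travel":[0,0,0],"twist":[0,0,0]}]';python3 -m crank '[{"gripper":0,"travel":[0,0,1],"twist":[0,0,0]},{"gripper":0,"travel":[0,0,0],"twist":[0,0,0]}]'; python3 st.py
```

```text
time: 8.93
ee_pos: [0.5564, 0.0103, 0.0617]
tcp_rot: [-180.0, 0.1, -166.0]
wrist_force: [-3.4, -0.6, 7.7]
opening: 0.0002
grasp_force: 3.9
time: 9.18
ee_pos: [0.5563, 0.0103, 0.0612]
tcp_rot: [-180.0, 0.1, -166.0]
wrist_force: [-5.7, -0.4, 12.5]
opening: 0.0001
grasp_force: 5.4
time: 9.43
ee_pos: [0.5564, 0.0103, 0.0599]
tcp_rot: [-180.0, 0.1, -166.0]
wrist_force: [-4.0, -1.2, 8.1]
opening: -0.0001
grasp_force: 3.8
t9.43 q [  1.1   6.   -7.8  76.1  -0.  -12.9] pos [0.5564 0.0103 0.0599] rpy [-1.80e+02  1.00e-01 -1.66e+02] F [-4.  -1.2  8.1] M [-0.21  0.9   0.03] open -0.1 grip 3.8 hinge-frame x,y,z mm 52.1 0.1 15.4
```

```bash
for i in 1 ; do python3 -m crank '[{"gripper":0,"travel":[0,0,1],"twist":[0,0,0]},{"gripper":0,"travel":[0,0,1],"twist":[0,0,0]}]'; python3 -m crank '[{"gripper":0,"travel":[0,0,1],"twist":[0,0,0]},{"gripper":0,"travel":[0,0,1],"twist":[0,0,0]}]'; python3 -m crank '[{"gripper":0,"travel":[0,0,1],"twist":[0,0,0]},{"gripper":0,"travel":[0,0,1],"twist":[0,0,0]},{"gripper":0,"travel":[0,0,0],"twist":[0,0,0]}]'; done; python3 st.py
```

```text
time: 9.68
ee_pos: [0.5564, 0.0103, 0.0575]
tcp_rot: [-180.0, 0.0, -166.0]
wrist_force: [-1.9, -0.8, 4.2]
opening: 0.0001
grasp_force: 1.7
time: 9.93
ee_pos: [0.5563, 0.0105, 0.0543]
tcp_rot: [180.0, 0.0, -166.0]
wrist_force: [-0.2, 0.4, -0.1]
opening: 0.0002
grasp_force: 0.0
time: 10.3
ee_pos: [0.5562, 0.0104, 0.0526]
tcp_rot: [-180.0, 0.0, -166.0]
wrist_force: [-1.8, -0.4, 3.0]
opening: -0.0004
grasp_force: 1.5
t10.30 q [  1.1   6.2  -8.4  75.4  -0.  -12.9] pos [0.5562 0.0104 0.0526] rpy [-180.    0. -166.] F [-1.8 -0.4  3. ] M [-0.02  0.34  0.02] open -0.4 grip 1.5 hinge-frame x,y,z mm 52.3 -0.1 8.1
```

It clicked: the force dropped to zero and is rising again on the seal. Next is the firm final push.

```bash
python3 -m crank '[{"gripper":0,"travel":[0,0,1],"twist":[0,0,0]},{"gripper":0,"travel":[0,0,1],"twist":[0,0,0]},{"gripper":0,"travel":[0,0,0],"twist":[0,0,0]}]'; python3 -m crank '[{"gripper":0,"travel":[0,0,1],"twist":[0,0,0]},{"gripper":0,"travel":[0,0,0],"twist":[0,0,0]}]'; python3 st.py
```

```text
time: 10.68
ee_pos: [0.5562, 0.0103, 0.051]
tcp_rot: [-180.0, 0.0, -166.0]
wrist_force: [-3.1, 0.2, 7.6]
opening: 0.0001
grasp_force: 3.6
time: 10.92
ee_pos: [0.5561, 0.0103, 0.0503]
tcp_rot: [-180.0, 0.0, -166.0]
wrist_force: [-4.1, -0.1, 10.3]
opening: 0.0005
grasp_force: 4.7
t10.93 q [  1.1   6.2  -8.6  75.1  -0.  -12.9] pos [0.5561 0.0103 0.0503] rpy [-180.    0. -166.] F [-4.1 -0.1 10.3] M [-0.11  1.03  0.01] open 0.5 grip 4.7 hinge-frame x,y,z mm 52.4 -0.0 5.8
```

```bash
python3 -m crank '[{"gripper":0,"travel":[0,0,1.3],"twist":[0,0,0]},{"gripper":0,"travel":[0,0,0],"twist":[0,0,0]},{"gripper":0,"travel":[0,0,0],"twist":[0,0,0]},{"gripper":0,"travel":[0,0,0],"twist":[0,0,0]}]'; python3 -m crank '[{"gripper":0,"travel":[0,0,0],"twist":[0,0,0]},{"gripper":0,"travel":[0,0,0],"twist":[0,0,0]},{"gripper":0,"travel":[0,0,0],"twist":[0,0,0]},{"gripper":0,"travel":[0,0,0],"twist":[0,0,0]}]'; python3 st.py;python3 - <<'E'
from workcell import bot
import cv2
s=bot.camera("scene")[160:320,220:420,::-1];cv2.imwrite("pics/s5.png",cv2.resize(s,None,fx=3.5,fy=3.5,interpolation=cv2.INTER_CUBIC))
E
```

```text
time: 11.42
ee_pos: [0.5561, 0.0103, 0.0493]
tcp_rot: [-180.0, 0.0, -166.0]
wrist_force: [-6.8, -0.2, 11.7]
opening: -0.0004
grasp_force: 6.0
time: 11.92
ee_pos: [0.5561, 0.0103, 0.0493]
tcp_rot: [-180.0, 0.0, -166.0]
wrist_force: [-6.6, -0.5, 12.0]
opening: -0.0001
grasp_force: 6.0
t11.93 q [  1.1   6.2  -8.7  75.   -0.  -12.9] pos [0.5561 0.0103 0.0493] rpy [-180.    0. -166.] F [-6.6 -0.5 12. ] M [-0.16  1.31 -0.04] open -0.1 grip 6.0 hinge-frame x,y,z mm 52.4 -0.0 4.8
```

View pics/s5.png

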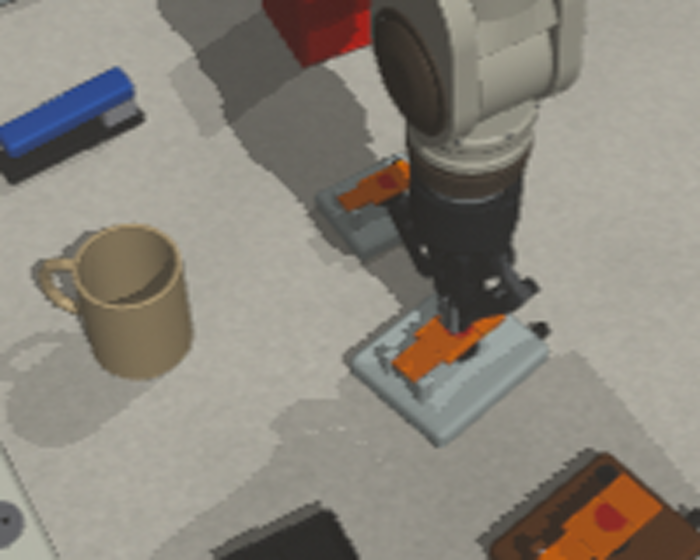

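The cover is shut, with the fingertips on the red disc at crop (462,330), and the bystanders are undisturbed. I'll add a little more push, towards mid-range.

```bash
python3 -m crank '[{"gripper":0,"travel":[0.3,0,1],"twist":[0,0,0]},{"gripper":0,"travel":[0,0,0],"twist":[0,0,0]},{"gripper":0,"travel":[0,0,0],"twist":[0,0,0]},{"gripper":0,"travel":[0,0,0],"twist":[0,0,0]}]'; python3 -m crank '[{"gripper":0,"travel":[0,0,0],"twist":[0,0,0]},{"gripper":0,"travel":[0,0,0],"twist":[0,0,0]},{"gripper":0,"travel":[0,0,0],"twist":[0,0,0]},{"gripper":0,"travel":[0,0,0],"twist":[0,0,0]}]'; python3 st.py
```

```text
time: 12.48
ee_pos: [0.5561, 0.0103, 0.0488]
tcp_rot: [-180.0, 0.1, -166.0]
wrist_force: [-6.2, 0.3, 15.5]
opening: -0.0001
grasp_force: 7.3
time: 12.98
ee_pos: [0.5561, 0.0103, 0.0488]
tcp_rot: [-180.0, 0.1, -166.0]
wrist_force: [-7.0, -0.1, 14.5]
opening: -0.0003
grasp_force: 7.3
t12.97 q [  1.1   6.2  -8.8  74.9  -0.  -12.9] pos [0.5561 0.0103 0.0488] rpy [-1.80e+02  1.00e-01 -1.66e+02] F [-7.  -0.1 14.5] M [-0.13  1.47  0.01] open -0.3 grip 7.3 hinge-frame x,y,z mm 52.4 0.0 4.3
```

A steady push of about 15 N is on the seal, so I'm handing in.

```bash
python3 -c "
from workcell import bot
print(bot.job_done())"
```

```text
the job is handed in; nothing more can be done
None
```

The orange cover is turned over and clicked onto the stud. I handed the job in at about 13 s with the fingertips still pressing it onto its seal at about 15 N, and the other things were left where they stood.

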